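Press the manifold's plugs home in order

ROBOT

A 6-joint arm with a two-finger parallel gripper is mounted at the origin on the work surface. World frame = base frame: x ahead of the robot, y to its left, z up, the work surface at z = 0. Lengths are in mm, angles in rad, forces in N, time in s.
With the tool pointing down it reaches from about 325 to 775 mm from the base axis. Payload 9.3 kg.
Tool frame: the origin (TCP) lies at the very end of the fingers, on their centre line; the grasp point (between the pads) lies 19 mm behind it; z points along the fingers, y is the direction in which the jaws open and shut (so a half turn about z gives the same grasp; the last joint's range is limited). The gripper opens to 85 mm and grips with 20 to 120 N. Pads are 22 mm wide; open, the fingers measure 114 mm over their backs; the gripper's body (76 mm by 85 mm) begins 54 mm behind the grasp point. The pads swing forward as they close: fully open they stand 13 mm farther back than shut.
Start: joints at [0.984, 0.259, 0.021, 1.334, 0, 1.418], TCP at [231.178, 499.053, 231.279] pointing down, gripper open.
Joint ranges: [-3.04, 3.04], [-0.91, 1.82], [-1.04, 1.36], [-1.92, 1.95], [-1.52, 1.45], [-3.14, 3.14]. Speed limits (rad/s): [2.22, 2.22, 2.79, 3.14, 3.14, 3.14].

INTERFACE

Orientations are given as a unit quaternion [w, x, y, z].
In Python, from cell import ctrl gives the robot as it stands.
- The arm moves only by the tool carry_out, never from a script. Its arguments are lists of equal length, an entry for each row: "rot": the turn, a rotation vector about the world's x, y, z in units of 6 degrees (1.0 is 6 degrees), a list of three; "travel": the shift along the world's x, y, z in mm, a list of three; "gripper": the closure in counts, from 0 (fully open) to 255 (shut). In form: {"rot": [[rx, ry, rz], ...], "travel": [[tx, ty, tz], ...], "gripper": [gripper, ...]}. A call has 1 to 12 rows; each row shifts and turns the commanded pose from where the row before left it; what a row does not reach is not made up. A row lasts 1/12 s, in which the tool goes at most 41.7 mm and 7.16 degrees, less where a joint would pass 70% of its speed; a pose out of reach is approached as far as the arm can. A call with a gripper value outside its range is refused whole. The fingers move at their own pace and stop on an object; "grip_force" is the grip in N (left out, the last holds). Time passes only in rows, so rows that do not move let the fingers close. It gives the time, the measured TCP pose, the force and the opening at its end, in the units of the state.
- ctrl.read_state(): the state, without advancing time (a new reading comes with each control period).
- ctrl.capture(name): name is "side" or "top"; returns a dict with "pixels" (480x640x3 uint8, blue, green, red), "camera_matrix" (3x3 intrinsics, pixels), "R" (3x3) and "t" (3): a world point X has camera coordinates R X + t. Camera axes: x right, y down, z forward; pixel columns grow to the right and rows downward; lengths in mm; the calibration is good to about 2 mm. A picture is of the moment at which its call begins. There is no depth.
- ctrl.finish_job(): hands the job in, once; it reports no verdict.
The state is a dict: "clock": time; "joints": joint angles; "dq": joint speeds; "tau": joint torques, N m; "tcp_pos": TCP position; "orientation": TCP orientation; "wrist_force": force on the tool from outside, world axes, zero at the start; "torque": the same for the moment, N m; "grip_width": opening from 0.0 (shut) to 1.0 (fully open).
Only numpy, scipy, OpenCV 4.12 (cv2) and the standard library are available. Lean on these libraries where they do the work, as an engineer would, in place of code of your own. Each camera call takes 0.05 s, during which the arm holds its last target. There are 200 camera calls.

TASK

Blank off the manifold for its pressure test: gently press the blue plug fully home, then the yellow one, then the red one, in that order. Leave the white plug standing up as the vent, do not pull any plug upwards, and leave the loose fittings lying around alone.

Things in the scene. Friction and masses are not known exactly. Their poses are not given: they have to be found in the camera images.
- manifold: Steel manifold tube (40 mm diameter, brass end nuts) on a fixed plywood board 110 x 400 x 18 mm. Origin: centre of the board's underside, on the bench; z up, y along the tube. Four identical upright brass ports at y = -90, -30, 30, 90 mm (x = 0), 37 mm diameter, rims 90 mm above the bench, each with one coloured plug; which colour is where varies, as do place and yaw.
- plug_blue_top (a point): Centre of the flat top of the blue plug's head, a soft blue disc 32 mm in diameter and 12 mm thick (it gives about 2.5 N per mm, up to 8 mm, and springs back) with a 2 mm black rubber seal under it, on a black stem 22 mm in diameter. The top is 115 to 118 mm above the bench when the plug stands up and 104 mm when it is fully home; the point moves with the plug.
- plug_blue (a joint): How far the blue plug has been pushed straight down, in m: 0 = standing up (seal 14 mm above its port's rim), 0.014 = fully home (seal on the rim, stop), negative = pulled up out of the port. Starts between 0 and 0.003. Slides vertically with a friction of about 3 N up to a firm stop and stays where it is left.
- plug_yellow_top (a point): Centre of the flat top of the yellow plug's head, a soft yellow disc 32 mm in diameter and 12 mm thick (it gives about 2.5 N per mm, up to 8 mm, and springs back) with a 2 mm black rubber seal under it, on a black stem 22 mm in diameter. The top is 115 to 118 mm above the bench when the plug stands up and 104 mm when it is fully home; the point moves with the plug.
- plug_yellow (a joint): How far the yellow plug has been pushed straight down, in m: 0 = standing up (seal 14 mm above its port's rim), 0.014 = fully home (seal on the rim, stop), negative = pulled up out of the port. Starts between 0 and 0.003. Slides vertically with a friction of about 3 N up to a firm stop and stays where it is left.
- plug_red_top (a point): Centre of the flat top of the red plug's head, a soft red disc 32 mm in diameter and 12 mm thick (it gives about 2.5 N per mm, up to 8 mm, and springs back) with a 2 mm black rubber seal under it, on a black stem 22 mm in diameter. The top is 115 to 118 mm above the bench when the plug stands up and 104 mm when it is fully home; the point moves with the plug.
- plug_red (a joint): How far the red plug has been pushed straight down, in m: 0 = standing up (seal 14 mm above its port's rim), 0.014 = fully home (seal on the rim, stop), negative = pulled up out of the port. Starts between 0 and 0.003. Slides vertically with a friction of about 3 N up to a firm stop and stays where it is left.
- plug_white_top (a point): Centre of the flat top of the white plug's head, a soft white disc 32 mm in diameter and 12 mm thick (it gives about 2.5 N per mm, up to 8 mm, and springs back) with a 2 mm black rubber seal under it, on a black stem 22 mm in diameter. The top is 115 to 118 mm above the bench when the plug stands up and 104 mm when it is fully home; the point moves with the plug.
- plug_white (a joint): How far the white plug has been pushed straight down, in m: 0 = standing up (seal 14 mm above its port's rim), 0.014 = fully home (seal on the rim, stop), negative = pulled up out of the port. Starts between 0 and 0.003. Slides vertically with a friction of about 3 N up to a firm stop and stays where it is left.
- tee: Loose black plastic pipe tee lying on the bench, 110 x 77 x 38 mm, on the robot's side of the manifold. Bystander. Origin: on the bench under the crossing of its pipes.
- door_handle: Loose brass lever door handle lying on its backplate, 42 x 150 mm, 54 mm high, beyond the manifold. Bystander. Origin: centre of the backplate's underside.
- screw_jar: Loose jar of screws with a black cap, 60 mm diameter, 75 mm high, beyond the manifold. Bystander. Origin: centre of its underside.
- brass_nut: Loose stepped brass fitting standing upright, 38 mm diameter, 45 mm high, on the robot's side of the manifold. Bystander. Origin: centre of its underside.

How it is judged (in metres and radians):
On the way, in this order (a step that is already met when the one before it is completed fails the run):
1. the blue plug is pressed home (value of joint plug_blue above 0.01 m), for 0.2 s.
2. the yellow plug is pressed home (value of joint plug_yellow above 0.01 m), for 0.2 s.
3. the red plug is pressed home (value of joint plug_red above 0.01 m), for 0.2 s.
At the end, for the whole second after the job is handed in: The blue, yellow and red plugs are home (pushed down more than 10 mm of their 14 mm), the white plug is still up (pushed down less than 6 mm), and the loose fittings are within 20 mm of where they were (value of joint each of plug_blue, plug_yellow, plug_red above 0.01 m and value of joint plug_white below 0.006 m and distance of each of tee, door_handle, screw_jar, brass_nut from where it was at the start of the episode below 0.02 m); the robot touches nothing.
It fails at once if a plug is pushed harder than 25 N (contact force between anything else and plug_blue above 25 N or contact force between anything else and plug_yellow above 25 N or contact force between anything else and plug_red above 25 N or contact force between anything else and plug_white above 25 N).
It fails at once if a plug is pulled upwards (more than 3 mm above standing) (value of joint any of plug_blue, plug_yellow, plug_red, plug_white below -0.003 m).
It fails at once if the white plug is pushed down 6 mm or more (value of joint plug_white above 0.006 m).
It fails at once if a loose fitting is moved more than 20 mm (distance of any of tee, door_handle, screw_jar, brass_nut from where it was at the start of the episode above 0.02 m).
It also fails if it takes over 38 s, if anything falls off the work surface, if the arm or the gripper's body presses on something with over 40 N, if the wrist force passes 120 N, or if a joint passes its speed limit or range.

## Working session

There is one attempt and no reset: what is moved stays moved. The work goes in short steps, Python scripts to look and compute and a tool call to move; the robot and the scene stay as the last step left them, time stands still between calls to the robot, and variables do not carry over. Pictures are saved under pics/ and viewed, about 8 in all and at most 12, crops included, and the job is handed in when it is done.

Besides the shell and the picture viewer there is one more tool, called in YAML: its name, and indented under it one key for each argument. carry_out: Moves the arm, as the interface text tells. Its arguments: {"type":"object","properties":{"rot":{"type":"array"},"travel":{"type":"array"},"gripper":{"type":"array"},"grip_force":{"type":"number"}},"required":["rot","travel","gripper"]}

```bash
mkdir -p pics
python3 - <<'E'
from cell import ctrl
import cv2,pickle
d={}
for n in("side","top"):
    c=ctrl.capture(n);d[n]=c;cv2.imwrite(f"pics/{n}0.png",c["pixels"])
    print(n,c["camera_matrix"],c["R"],c["t"])
pickle.dump(d,open("c0.pkl","wb"))
print(ctrl.read_state())
E
```

```text
side [[607.97730669   0.         323.79128205]
 [  0.         607.97730669 236.397068  ]
 [  0.           0.           1.        ]] [[ 0.97298833 -0.22962521 -0.02379024]
 [-0.13422141 -0.47885001 -0.86757552]
 [ 0.18782525  0.84733401 -0.49673609]] [-528.47161202  157.89124772 1020.66387215]
top [[532.71175828   0.         319.43119856]
 [  0.         532.71175828 245.95328145]
 [  0.           0.           1.        ]] [[ 0.16060004 -0.9870187  -0.00130695]
 [-0.96543631 -0.15681265 -0.20818866]
 [ 0.20528115  0.03469688 -0.97808782]] [-43.96948536 587.20218957 775.51628234]
{'clock': 0.1, 'joints': array([ 9.84375013e-01,  2.59129188e-01,  2.08508319e-02,  1.33368965e+00,
       -1.39351606e-05,  1.41822527e+00]), 'dq': array([ 0.00044862, -0.00325151,  0.0005437 ,  0.00074725, -0.00097683,
        0.00276961]), 'tau': array([ 6.06012167e-03, -5.56692696e+01,  3.45070696e+01,  1.16384053e-02,
       -9.05964771e-05,  2.34594415e-05]), 'tcp_pos': array([231.05986481, 498.84322287, 230.73544869]), 'orientation': array([-2.05075959e-04,  2.15227798e-01,  9.76563696e-01, -5.48816896e-04]), 'wrist_force': array([-0.04952776, -0.50076499, -0.23623601]), 'torque': array([-0.0144448 ,  0.02958066,  0.00780687]), 'grip_width': 1.0011982058515423}
```

View pics/top0.png

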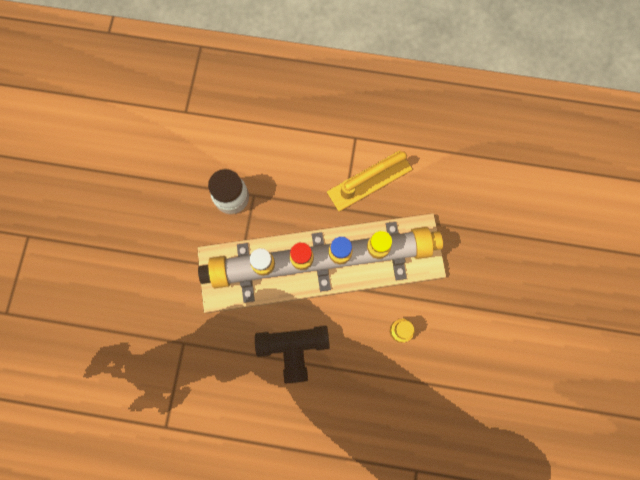

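View pics/side0.png

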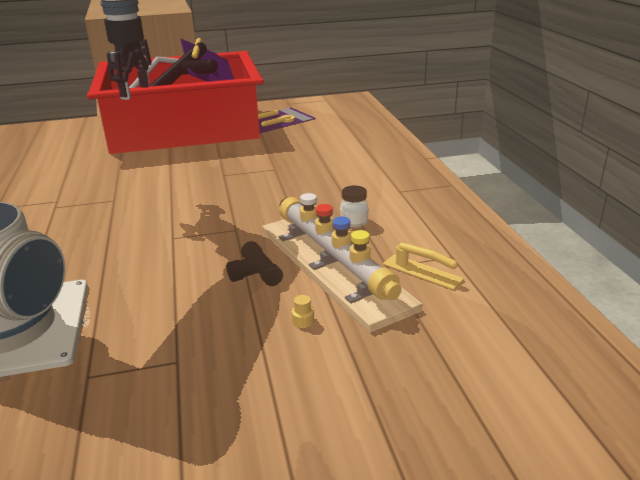

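The top view shows white (261,260), red (301,254), blue (341,247) and yellow (381,241). In the side view they are at (308,200), (325,211), (342,224) and (360,238). The area over the plugs is clear.

```bash
cat > h.py <<'E'
import cv2,numpy as np
H={"blue":((105,120,60),(130,255,255)),"yellow":((26,150,120),(34,255,255)),"red":((0,200,90),(5,255,255)),"white":((0,0,150),(179,60,255))}
S={"top":{"white":(261,260),"red":(301,254),"blue":(341,247),"yellow":(381,241)},"side":{"white":(308,200),"red":(325,211),"blue":(342,224),"yellow":(360,238)}}
def find(c,n,k):
    u,v=S[n][k];m=cv2.inRange(cv2.cvtColor(c["pixels"],cv2.COLOR_BGR2HSV),*H[k])
    w=np.zeros_like(m);w[v-18:v+19,u-18:u+19]=m[v-18:v+19,u-18:u+19]
    _,_,st,ce=cv2.connectedComponentsWithStats(w);i=1+np.argmax(st[1:,4]);return ce[i],st[i]
def ray(c,p):
    d=c["R"].T@np.linalg.solve(c["camera_matrix"],[*p,1]);return -c["R"].T@c["t"],d
def plane(c,p,z):
    o,d=ray(c,p);return o+d*(z-o[2])/d[2]
def tri(a,p,b,q):
    o,d=ray(a,p);s,e=ray(b,q);t=np.linalg.lstsq(np.c_[d,-e],s-o,rcond=None)[0]
    x,y=o+d*t[0],s+e*t[1];return (x+y)/2,np.linalg.norm(x-y)
E
python3 - <<'E'
import pickle,numpy as np
from h import *
np.set_printoptions(precision=1,suppress=True)
d=pickle.load(open("c0.pkl","rb"))
for k in H:
    p,s=find(d["top"],"top",k);q,r=find(d["side"],"side",k)
    print(k,p,s,q,r,plane(d["top"],p,113),plane(d["side"],q,112),*tri(d["top"],p,d["side"],q))
E
```

```text
blue [340.8 246.9] [331 237  21  20 314] [341.  220.2] [334 217  16   8  93] [579.6  17.8 113. ] [583.4  24.1 112. ] [580.4  17.6 115.4] 2.647606636400355
yellow [381.1 240.9] [371 231  21  21 348] [359.1 234.4] [351 231  17   8 112] [598.1 -39.6 113. ] [600.5 -34.2 112. ] [598.3 -39.5 115.1] 1.3012432642931029Traceback (most recent call last):
  File "<stdin>", line 6, in <module>
  File "h.py", line 7, in find
    _,_,st,ce=cv2.connectedComponentsWithStats(w);i=1+np.argmax(st[1:,4]);return ce[i],st[i]
                                                      ~~~~~~~~~^^^^^^^^^^
    return _wrapfunc(a, 'argmax', axis=axis, out=out, **kwds)
    return bound(*args, **kwds)
ValueError: attempt to get argmax of an empty sequence
```

carry_out:
  rot:
    - [0,0,0]
    - [0,0,0]
    - [0,0,0]
    - [0,0,0]
    - [0,0,0]
    - [0,0,0]
    - [0,0,0]
    - [0,0,0]
    - [0,0,0]
    - [0,0,0]
    - [0,0,0]
    - [0,0,0]
  travel:
    - [17,-24,0]
    - [17,-24,0]
    - [17,-24,0]
    - [17,-24,0]
    - [17,-24,0]
    - [17,-24,0]
    - [17,-24,0]
    - [17,-24,0]
    - [17,-24,0]
    - [17,-24,0]
    - [17,-24,0]
    - [17,-24,0]
  gripper: [255,255,255,255,255,255,255,255,255,255,255,255]

```text
clock: 1.1
tcp_pos: [435.7, 209.7, 231.1]
orientation: [-0.0, 0.215, 0.977, -0.0]
wrist_force: [0.9, 0.4, -0.3]
grip_width: 0.002
```

carry_out:
  rot:
    - [0,0,0]
    - [0,0,0]
    - [0,0,0]
    - [0,0,0]
    - [0,0,0]
    - [0,0,0]
    - [0,0,0]
    - [0,0,0]
    - [0,0,0]
    - [0,0,0]
    - [0,0,0]
    - [0,0,0]
  travel:
    - [18,-24,0]
    - [18,-24,0]
    - [18,-24,0]
    - [18,-24,0]
    - [18,-24,-5]
    - [18,-24,-10]
    - [18,-24,-15]
    - [18,-24,-15]
    - [1,-1,-15]
    - [0,0,-15]
    - [0,0,0]
    - [0,0,0]
  gripper: [255,255,255,255,255,255,255,255,255,255,255,255]

```text
clock: 2.1
tcp_pos: [579.6, 18.0, 155.6]
orientation: [-0.001, 0.215, 0.977, -0.0]
wrist_force: [-0.0, -0.6, 1.4]
grip_width: -0.002
```

carry_out:
  rot:
    - [0,0,0]
    - [0,0,0]
    - [0,0,0]
    - [0,0,0]
  travel:
    - [0,0,-15]
    - [0,0,-15]
    - [0,0,0]
    - [0,0,0]
  gripper: [255,255,255,255]

```text
clock: 2.43
tcp_pos: [580.1, 18.4, 127.1]
orientation: [-0.0, 0.215, 0.977, -0.0]
wrist_force: [-0.1, 0.2, 1.2]
grip_width: -0.005
```

Run:
```python
from cell import ctrl
import cv2,numpy as np
a=ctrl.capture("side")["pixels"][150:290,270:430];b=ctrl.capture("top")["pixels"][180:320,240:400]
cv2.imwrite("pics/c1.png",np.hstack([cv2.resize(x,None,fx=2.5,fy=2.5) for x in(a,b)]))
```

```text
(no output)
```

View pics/c1.png

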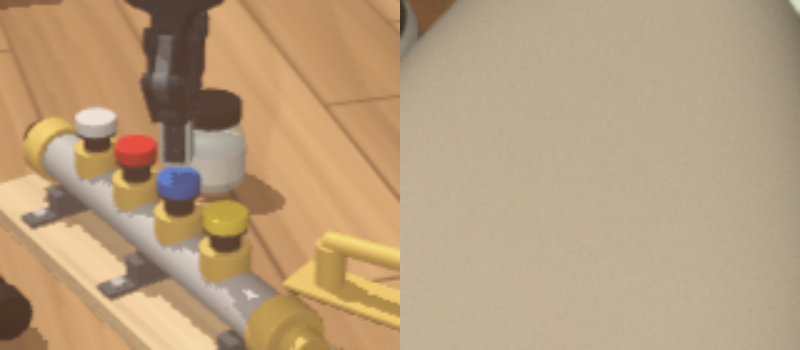

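The side crop shows the shut fingers centred just over the blue disc at crop pixel (178,175), and the neighbours are clear. In the top view the arm hides the plugs. I'm pressing slowly.

carry_out:
  rot:
    - [0,0,0]
    - [0,0,0]
    - [0,0,0]
    - [0,0,0]
    - [0,0,0]
    - [0,0,0]
    - [0,0,0]
    - [0,0,0]
    - [0,0,0]
    - [0,0,0]
  travel:
    - [0,0,-2]
    - [0,0,-2]
    - [0,0,-2]
    - [0,0,-2]
    - [0,0,-2]
    - [0,0,-2]
    - [0,0,-2]
    - [0,0,-2]
    - [0,0,-2]
    - [0,0,0]
  gripper: [255,255,255,255,255,255,255,255,255,255]

```text
clock: 3.37
tcp_pos: [580.2, 18.0, 107.9]
orientation: [-0.0, 0.215, 0.977, 0.0]
wrist_force: [-0.3, 0.9, 1.8]
grip_width: 0.001
```

carry_out:
  rot:
    - [0,0,0]
    - [0,0,0]
    - [0,0,0]
    - [0,0,0]
    - [0,0,0]
    - [0,0,0]
    - [0,0,0]
    - [0,0,0]
  travel:
    - [0,0,-1.5]
    - [0,0,-1.5]
    - [0,0,-1.5]
    - [0,0,-1]
    - [0,0,-1]
    - [0,0,0]
    - [0,0,0]
    - [0,0,0]
  gripper: [255,255,255,255,255,255,255,255]

```text
clock: 4.03
tcp_pos: [580.2, 18.1, 102.0]
orientation: [0.0, 0.215, 0.977, 0.0]
wrist_force: [-0.7, -0.4, 4.8]
grip_width: -0.002
```

carry_out:
  rot:
    - [0,0,0]
    - [0,0,0]
    - [0,0,0]
    - [0,0,0]
    - [0,0,0]
  travel:
    - [0,0,-1]
    - [0,0,-1]
    - [0,0,0]
    - [0,0,0]
    - [0,0,0]
  gripper: [255,255,255,255,255]

```text
clock: 4.45
tcp_pos: [580.2, 18.1, 100.4]
orientation: [0.0, 0.215, 0.977, 0.0]
wrist_force: [-2.7, -0.2, 8.9]
grip_width: 0.002
```

The force rises against the stop, so blue is home. Next I lift and move over yellow.

carry_out:
  rot:
    - [0,0,0]
    - [0,0,0]
    - [0,0,0]
    - [0,0,0]
    - [0,0,0]
    - [0,0,0]
    - [0,0,0]
    - [0,0,0]
    - [0,0,0]
    - [0,0,0]
    - [0,0,0]
    - [0,0,0]
  travel:
    - [0,0,5]
    - [0,0,10]
    - [0,0,15]
    - [0,0,10]
    - [6,-19,0]
    - [6,-19,0]
    - [6,-20,0]
    - [0,0,0]
    - [0,0,-10]
    - [0,0,-5]
    - [0,0,0]
    - [0,0,0]
  gripper: [255,255,255,255,255,255,255,255,255,255,255,255]

```text
clock: 5.45
tcp_pos: [597.6, -39.1, 124.2]
orientation: [-0.001, 0.215, 0.977, 0.0]
wrist_force: [0.5, 0.8, 0.9]
grip_width: 0.001
```

Run:
```python
from cell import ctrl
import cv2,numpy as np
a=ctrl.capture("side")["pixels"][150:290,270:430]
cv2.imwrite("pics/c2.png",cv2.resize(a,None,fx=3,fy=3))
```

```text
(no output)
```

View pics/c2.png

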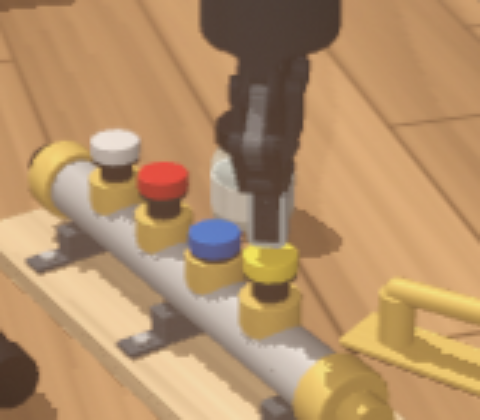

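Blue, at crop (214,240), sits flush on its port with no stem showing. The fingers are centred over yellow at (270,255). I'm pressing it the same way, down to about z = 100.5.

carry_out:
  rot:
    - [0,0,0]
    - [0,0,0]
    - [0,0,0]
    - [0,0,0]
    - [0,0,0]
    - [0,0,0]
    - [0,0,0]
    - [0,0,0]
    - [0,0,0]
    - [0,0,0]
    - [0,0,0]
    - [0,0,0]
  travel:
    - [0,0,-2]
    - [0,0,-2]
    - [0,0,-2]
    - [0,0,-2]
    - [0,0,-2]
    - [0,0,-2]
    - [0,0,-2]
    - [0,0,-2]
    - [0,0,-2]
    - [0,0,-2]
    - [0,0,-2]
    - [0,0,0]
  gripper: [255,255,255,255,255,255,255,255,255,255,255,255]

```text
clock: 6.5
tcp_pos: [598.2, -39.9, 102.5]
orientation: [-0.0, 0.215, 0.977, 0.0]
wrist_force: [-0.5, 2.1, 4.2]
grip_width: 0.002
```

carry_out:
  rot:
    - [0,0,0]
    - [0,0,0]
    - [0,0,0]
    - [0,0,0]
    - [0,0,0]
  travel:
    - [0,0,-1]
    - [0,0,-1]
    - [0,0,0]
    - [0,0,0]
    - [0,0,0]
  gripper: [255,255,255,255,255]

```text
clock: 6.92
tcp_pos: [598.2, -39.8, 101.2]
orientation: [0.0, 0.215, 0.977, 0.0]
wrist_force: [-2.0, 2.0, 6.8]
grip_width: 0.001
```

carry_out:
  rot:
    - [0,0,0]
    - [0,0,0]
    - [0,0,0]
    - [0,0,0]
    - [0,0,0]
    - [0,0,0]
    - [0,0,0]
    - [0,0,0]
    - [0,0,0]
    - [0,0,0]
    - [0,0,0]
    - [0,0,0]
  travel:
    - [0,0,5]
    - [0,0,10]
    - [0,0,15]
    - [0,0,10]
    - [-9,29,0]
    - [-9,29,0]
    - [-9,29,0]
    - [-9,28,0]
    - [0,0,-10]
    - [0,0,-5]
    - [0,0,0]
    - [0,0,0]
  gripper: [255,255,255,255,255,255,255,255,255,255,255,255]

```text
clock: 7.92
tcp_pos: [562.4, 74.2, 125.6]
orientation: [-0.0, 0.216, 0.976, -0.0]
wrist_force: [0.5, -1.2, 0.3]
grip_width: 0.0
```

Run:
```python
from cell import ctrl
import cv2,numpy as np
a=ctrl.capture("side")["pixels"][150:290,270:430]
cv2.imwrite("pics/c3.png",cv2.resize(a,None,fx=3,fy=3))
```

```text
(no output)
```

View pics/c3.png

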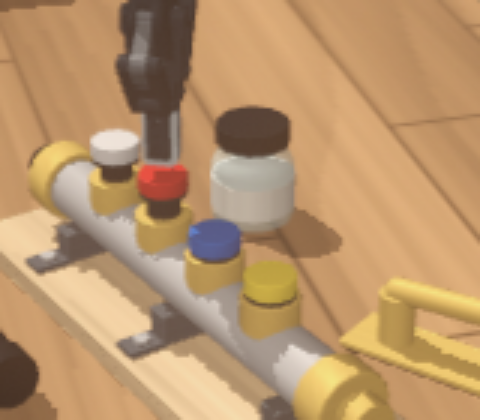

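Blue (214,242) and yellow (270,283) are both seated. The fingers are over red at (162,175) and clear of white.

carry_out:
  rot:
    - [0,0,0]
    - [0,0,0]
    - [0,0,0]
    - [0,0,0]
    - [0,0,0]
    - [0,0,0]
    - [0,0,0]
    - [0,0,0]
    - [0,0,0]
    - [0,0,0]
    - [0,0,0]
    - [0,0,0]
  travel:
    - [0,0,-2]
    - [0,0,-2]
    - [0,0,-2]
    - [0,0,-2]
    - [0,0,-2]
    - [0,0,-2]
    - [0,0,-2]
    - [0,0,-2]
    - [0,0,-2]
    - [0,0,-2]
    - [0,0,-2]
    - [0,0,0]
  gripper: [255,255,255,255,255,255,255,255,255,255,255,255]

```text
clock: 8.97
tcp_pos: [562.2, 75.1, 103.4]
orientation: [-0.0, 0.215, 0.977, 0.0]
wrist_force: [0.5, -1.1, 2.0]
grip_width: 0.002
```

carry_out:
  rot:
    - [0,0,0]
    - [0,0,0]
    - [0,0,0]
    - [0,0,0]
    - [0,0,0]
    - [0,0,0]
  travel:
    - [0,0,-1]
    - [0,0,-1]
    - [0,0,-1]
    - [0,0,0]
    - [0,0,0]
    - [0,0,0]
  gripper: [255,255,255,255,255,255]

```text
clock: 9.47
tcp_pos: [562.2, 75.1, 101.2]
orientation: [0.0, 0.215, 0.977, 0.0]
wrist_force: [-0.3, -1.1, 7.1]
grip_width: 0.002
```

carry_out:
  rot:
    - [0,0,0]
    - [0,0,0]
    - [0,0,0]
    - [0,0,0]
    - [0,0,0]
    - [0,0,0]
    - [0,0,0]
    - [0,0,0]
  travel:
    - [0,0,5]
    - [0,0,10]
    - [0,0,15]
    - [0,0,20]
    - [0,0,20]
    - [0,0,20]
    - [0,0,0]
    - [0,0,0]
  gripper: [255,255,255,255,255,255,255,255]

```text
clock: 10.13
tcp_pos: [562.5, 75.3, 192.0]
orientation: [0.001, 0.215, 0.977, 0.0]
wrist_force: [0.6, 0.3, -1.5]
grip_width: 0.002
```

Run:
```python
from cell import ctrl
import cv2,numpy as np
a=ctrl.capture("side")["pixels"][150:350,220:480]
cv2.imwrite("pics/c4.png",cv2.resize(a,None,fx=3,fy=3))
```

```text
(no output)
```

View pics/c4.png

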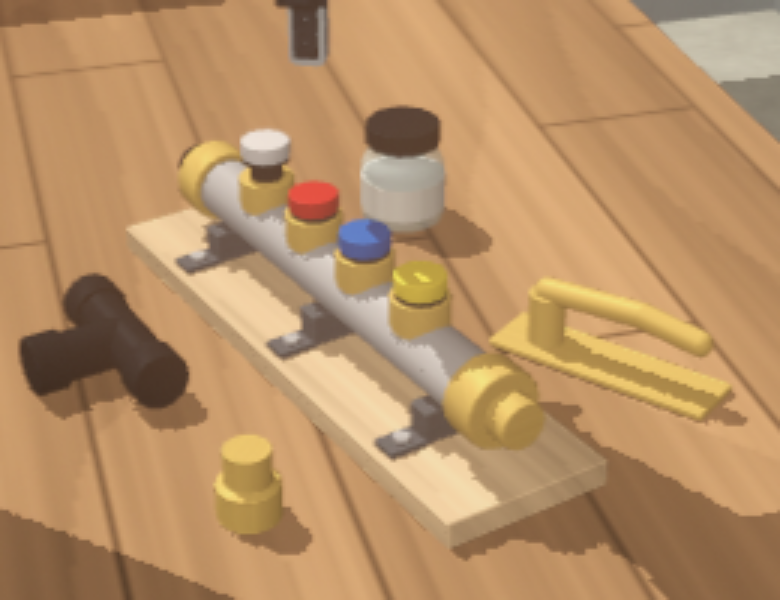

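Red (313,205), blue (364,243) and yellow (420,285) are seated. White (265,150) still stands with its stem showing, the loose fittings are where they were, and the gripper is clear.

```bash
python3 -c "
from cell import ctrl
print(ctrl.finish_job())"
```

```text
the job is handed in; nothing more can be done
None
```

I pressed the blue, yellow and red plugs home in that order with the shut fingertips, then lifted clear and handed the job in at about 10 s on the robot's clock. `finish_job` gives no verdict.

- **Seating:** at about z = 101 mm (home top is 104 mm), each plug pushed back harder as I pressed on. The wrist force reached 8.9 N for blue, 6.8 N for yellow and 7.1 N for red, against the 25 N limit. These are readings at the end of each move; peaks in between were not recorded.
- **Last picture:** all three plugs sit on their ports with no stem showing, and white is still standing up. The loose fittings look undisturbed and the gripper is well clear. I judged the fittings by eye and did not measure them.
- **Checks that failed:** my colour mask missed the red plug, and white was not measured because the script stopped there. I placed red from the blue and yellow positions and the 60 mm port spacing, then confirmed it in the side view before pressing. The top view was no use during pressing because the arm blocked it.

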